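Unlock the jar cap from its dock and snap it onto the sweets jar

ROBOT

A 7-joint arm with a two-finger parallel gripper is mounted at the origin on the work surface. World frame = base frame: x ahead of the robot, y to its left, z up, the work surface at z = 0. Lengths are in m, angles in rad, forces in N, time in s.
With the tool pointing down it reaches from about 0.425 to 0.825 m from the base axis. Payload 3.6 kg.
Tool frame: the origin (TCP) lies between the finger pads; the fingertips stand 22 mm ahead of it and the grasp point (between the pads) lies 3 mm ahead of it; z points along the fingers, y is the line along which they close (so a half turn about z gives the same grasp; the last joint's range is limited). The gripper opens to 85 mm and grips with 20 to 120 N. Pads are 22 mm wide; open, the fingers measure 114 mm over their backs; the gripper's body (76 mm by 85 mm) begins 54 mm behind the grasp point. The pads swing forward as they close: fully open they stand 13 mm farther back than shut.
Start: joints at [1.244, 0.615, -0.013, 1.423, 0.008, 1.103, -0.04], TCP at [0.192, -0.621, 0.228] pointing down, gripper open.
Joint ranges: [-3.12, 3.12], [-0.3, 2.06], [-1.34, 1.32], [0.26, 2.42], [-1.36, 4.5], [0.01, 1.98], [-2.84, 2.84]. Speed limits (rad/s): [2.79, 2.79, 3.14, 3.14, 3.14, 3.14, 3.14].

INTERFACE

Orientations are given as a rotation vector (axis times angle).
In Python, from cell import bot, vision gives the robot as it stands.
- The arm moves only by the shell command python3 -m crank 'ROWS'. ROWS is JSON, a list that holds one entry, the list of rows, each a list of 7 numbers: the gripper's target within -1 to 1 (shut at 1, half-way at 0, fully open at -1), then the shift along the tool's x, y, z in cm, then the turn, a rotation vector about the tool's x, y, z in rad. In form: [[[jaw, x, y, z, wx, wy, wz], ...]]. A call has 1 to 8 rows; each row shifts and turns the commanded pose from where the row before left it, along the tool's axes as they then stand; what a row does not reach is not made up. A row lasts 1/12 s, in which the tool goes at most 41.7 mm and 7.16 degrees, less where a joint would pass 70% of its speed; a pose out of reach is approached as far as the arm can. A call with a gripper value outside its range is refused whole. The fingers move at their own pace and stop on an object; the grip force is fixed at half the most. Time passes only in rows, so rows that do not move let the fingers close. It gives the time, the measured TCP pose, the force, the opening and the grip force at its end, in the units of the state.
- bot.get_obs(): the state, without advancing time (a new reading comes with each control period).
- vision.capture(name): name is "side" or "top"; returns a dict with "image" (480x640x3 uint8, red, green, blue), "mtx" (3x3 intrinsics, pixels), "R" (3x3) and "t" (3): a world point X has camera coordinates R X + t. Camera axes: x right, y down, z forward; pixel columns grow to the right and rows downward; lengths in m; the calibration is good to about 2 mm. A picture is of the moment at which its call begins. There is no depth.
- bot.hand_in(): hands the job in; it is judged then, once.
The state is a dict: "t": time; "joints": joint angles; "joint_vel": joint speeds; "effort": joint torques, N m; "position": TCP position; "tool_rot": TCP orientation; "wrist_force": force on the tool from outside, world axes, zero at the start; "ft_torque": the same for the moment, N m; "opening": finger opening in m; "grasp_force": force on a finger pad.
Only numpy, scipy, OpenCV 4.12 (cv2) and the standard library are available. Lean on these libraries where they do the work, as an engineer would, in place of code of your own. Each camera call takes 0.05 s, during which the arm holds its last target. There are 200 camera calls.

TASK

Take the red cap out of its twist-lock dock on the counter (turn it anticlockwise by its handle until its ears are out from under the hooks, then lift it straight out) and close the sweets jar with it: press the cap straight down over the neck until it clicks past the catches, and go on pressing after the force drops, until the springy seal under the cap is squeezed fully home. Finish while still holding the cap by its handle and pressing it firmly down; do not let go, and leave the other things on the counter alone.

Things in the scene. Friction and masses are not known exactly. Their poses are not given: they have to be found in the camera images.
- cap: Loose red snap cap, about 90 g. Origin: centre of its underside, z up through the handle. Round, 60 mm diameter, flat top 32 mm above the underside. Open below: bore 47 mm wide at a 3 mm high inner lip at the underside, 54 mm wide above the lip, ceiling 26 mm above the underside. Starts seated in the dock, ears under the hooks, its x axis within 0.12 rad of the dock's.
- cap_handle (a point): On the cap's axis, 52 mm above its underside, in the middle of its white bar handle; axes as the cap. The bar is 52 mm long along x, 14 mm thick along y (grip it across y) and stands from the cap's flat top (32 mm) to 68 mm above the underside.
- cap_ear (a point): Centre of one of the cap's two white ears (the +x one; the other is opposite). Each sticks out of the skirt to 39 mm from the axis, is 12 mm wide and 6 mm tall, level with the underside.
- dock: Fixed round aluminium dock, 116 mm diameter. Origin: centre of its foot on the counter, z up. The cap sits on its 12 mm thick plate, over a 43 mm wide boss, 14 mm high with tapered tip. With the cap turned anticlockwise (seen from above) by 1.0 to 1.5 rad from the dock's x axis the ears are clear of the hooks; the cap then lifts straight off: 16 mm up clears boss and hooks.
- dock_hook (a point): On the dock's x axis, overhang of one of two dark steel hooks (the +x one; the other is opposite). Each is 30 mm wide and reaches inward to 35 mm from the dock's axis; underside 9 mm, top 15 mm above the plate. Each has a stop that blocks the cap's ear from turning clockwise; under the hooks the cap cannot be lifted.
- jar: Fixed clear jar of sweets on a dark foot. Origin: centre of the foot on the counter, z up. Body 90 mm diameter, shoulder 82 mm high, then a white neck 44 mm wide, tapered to 36 mm over its top 6 mm, top 116 mm high. The cap goes over the neck in any yaw. Snapped under the catches its underside is about 95 mm above the counter; fully home, seal squeezed, 91 mm.
- jar_mouth (a point): Centre of the top of the jar's neck, 116 mm above the counter, on the neck's axis.
- jar_catch (a point): Outermost point of one of the four sprung steel catches round the neck (90 degrees apart). They bulge 4 mm out of the neck, centred 102 mm above the counter. They push back, rising to about 8 N, while the cap's underside goes from 106 to 103 mm above the counter; then the force drops and even pulls the cap down (to about 9 N) as the lip clicks under them at 99 to 95 mm.
- seal: The jar's black sprung seal ring, 34 mm outer diameter, on the neck's axis. Origin at its underside, 7 mm below its top; the free top is 121 mm above the counter. The cap's ceiling squeezes it straight down by up to 4 mm, needing 1 N at first and about 10 N for the full 4 mm, then a firm stop.
- biscuit_tub: Bystander: standing round biscuit tub, 80 mm diameter, 95 mm tall, origin at the centre of its underside. Leave it alone.
- sugar_tin: Bystander: standing brass tin, 52 mm diameter, 65 mm tall, origin at the centre of its underside. Leave it alone.
- scoop: Bystander: long-handled spoon lying on the counter, handle along its x axis. Leave it alone.
There are look-alikes about, which are no part of the job. Leave any blue, green or purple look-alike of the cap alone.

How it is judged:
By the outcome, as a careful person would: the job done as asked, in the order asked, and still so for the second after the job is handed in, while the arm keeps its last pose, push and grip.
It also fails if it takes over 64 s, if anything falls off the work surface, if the arm or the gripper's body presses on something with over 40 N, if the wrist force passes 120 N, or if a joint passes its speed limit or range.

## Working session

There is one attempt and no reset: what is moved stays moved. The work goes in short steps, Python scripts to look and compute and a shell command to move; the robot and the scene stay as the last step left them, time stands still between calls to the robot, and variables do not carry over. Pictures are saved under pics/ and viewed, at most 10 in all, crops included, and the job is handed in when it is done.

```bash
mkdir -p pics
cat > h.py <<'E'
import numpy as np, cv2, sys
from cell import bot, vision
from scipy.spatial.transform import Rotation as Ro
def cap(n,f):
    c=vision.capture(n); cv2.imwrite(f,c["image"][:,:,::-1]); np.savez(f+'.npz',**{k:c[k] for k in("mtx","R","t")}); return c
def ray(c,uv,z):
    d=c["R"].T@np.linalg.solve(c["mtx"],[uv[0],uv[1],1.]); o=-c["R"].T@c["t"]
    return o+d*(z-o[2])/d[2]
def proj(c,X):
    p=c["mtx"]@(c["R"]@np.array(X)+c["t"]); return p[:2]/p[2]
E
python3 - <<'E'
from h import *
for n in("top","side"):
    c=cap(n,f"pics/{n}0.png"); print(n,-c["R"].T@c["t"],c["R"].round(3).tolist(),c["mtx"][0,0])
o=bot.get_obs();print(o["position"],o["tool_rot"],o["opening"],o["wrist_force"],Ro.from_rotvec(o["tool_rot"]).as_matrix().round(3))
E
```

```text
top [ 0.38216304 -0.05582821  1.4673602 ] [[-0.014, -1.0, 0.011], [-0.991, 0.013, -0.13], [0.129, -0.013, -0.992]] 576.4849359990986
side [-0.15466745  0.78142477  0.72410544] [[-0.742, -0.67, 0.017], [-0.342, 0.357, -0.869], [0.577, -0.651, -0.494]] 565.5522508093783
[ 0.19178444 -0.62033451  0.2267433 ] [-3.10404230e+00 -4.68953928e-01  5.77275971e-04] 0.08537194106024142 [ 0.12591199 -0.07147637 -0.29098378] [[ 0.955  0.295 -0.001]
 [ 0.295 -0.955  0.002]
 [-0.    -0.002 -1.   ]]
```

View pics/top0.png

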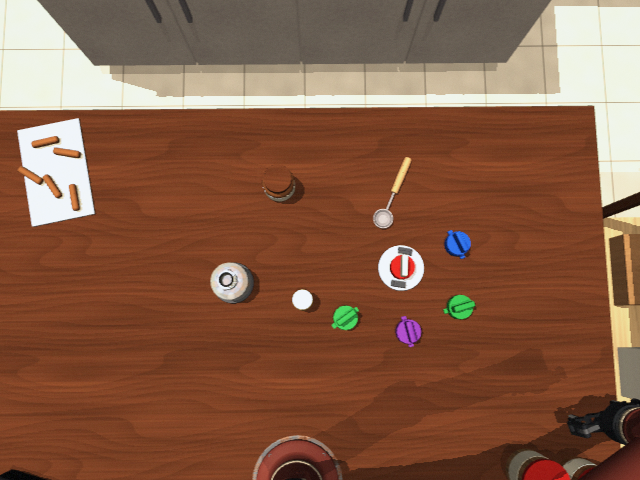

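View pics/side0.png

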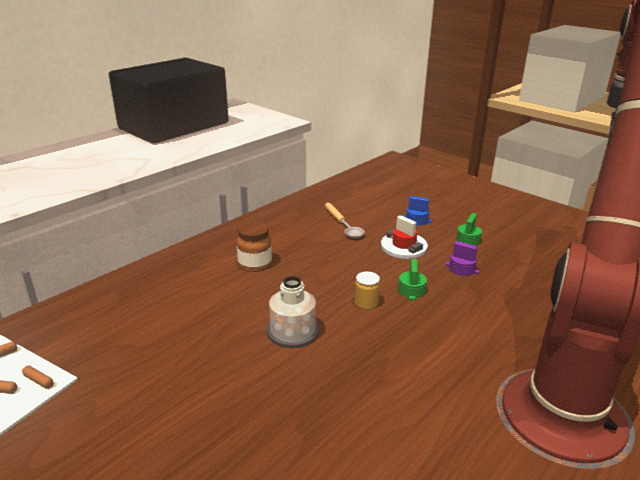

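The top view shows the dock with the red cap at about (401,268) and the jar at about (230,282). The side view shows them at about (404,240) and (292,310). I'll enlarge both.

Run:
```python
import cv2,numpy as np
t=cv2.imread('pics/top0.png');s=cv2.imread('pics/side0.png')
f=lambda i,x,y,w,h,k:cv2.resize(i[y:y+h,x:x+w],None,fx=k,fy=k,interpolation=cv2.INTER_CUBIC)
# 4 tiles 400x300
a=f(t,370,245,60,45,400/60);b=f(t,200,258,60,45,400/60)
c=f(s,372,210,64,48,6.25);d=f(s,240,270,100,75,4)
cv2.imwrite('pics/crop0.png',np.vstack([np.hstack([a,b]),np.hstack([c,d])]))
```

```text
(no output)
```

View pics/crop0.png

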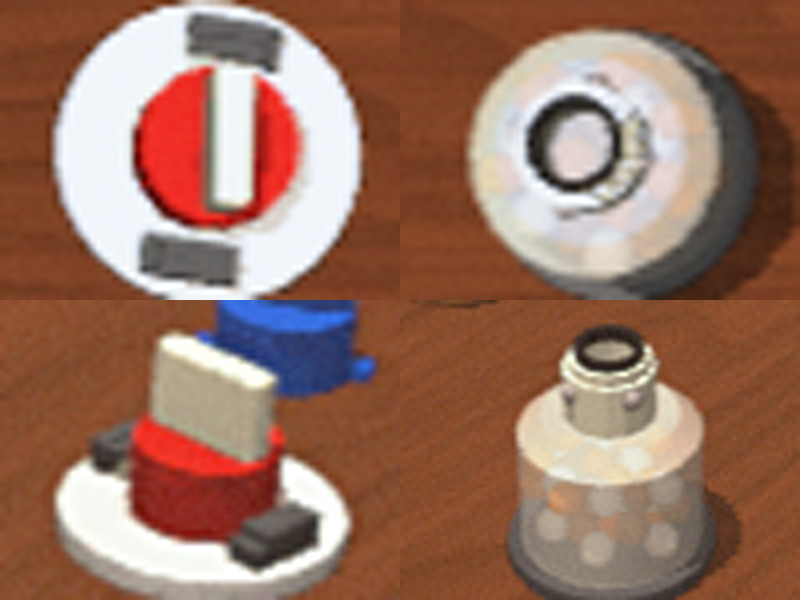

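Crop tiles: the top tile has the plate centre at (206,151), the hooks at (234,42) and (190,258), the handle top at (235,137), and the seal ring at (173,143). In the side tile, the handle-top centre is about (214,59) and the seal top about (209,46).

```bash
cat >> h.py <<'E'
def tri(pairs):
    A=[];b=[]
    for c,uv in pairs:
        d=c["R"].T@np.linalg.solve(c["mtx"],[*uv,1.]);d/=np.linalg.norm(d);o=-c["R"].T@c["t"]
        P=np.eye(3)-np.outer(d,d);A.append(P);b.append(P@o)
    return np.linalg.lstsq(np.vstack(A),np.hstack(b),rcond=None)[0]
E
python3 - <<'E'
from h import *
T=dict(np.load('pics/top0.png.npz'));S=dict(np.load('pics/side0.png.npz'))
k=400/60
ta=lambda x,y:(370-.5+x/k+.5/k,245-.5+y/k); tb=lambda x,y:(200-.5+x/k,258-.5+y/k)
sa=lambda x,y:(372-.5+x/6.25,210-.5+y/6.25); sb=lambda x,y:(240-.5+x/4,270-.5+y/4)
print("plate",ray(T,ta(206,151),.012), "side",ray(S,sa(203,218),.012))
h1=ray(T,ta(234,42),.027);h2=ray(T,ta(190,258),.027);print("hooks",h1,h2,(h1+h2)/2,np.arctan2(*(h1-h2)[[1,0]]),np.linalg.norm(h1-h2))
e1=ray(T,ta(236,66),.08);e2=ray(T,ta(232,209),.08);print("handle",(e1+e2)/2,np.arctan2(*(e1-e2)[[1,0]]),np.linalg.norm(e1-e2),"side",ray(S,sa(214,59),.08),tri([(T,ta(235,137)),(S,sa(214,59))]))
print("cap top",ray(T,ta(217,147),.044))
print("seal",ray(T,tb(173,143),.121),ray(S,sb(209,46),.121),tri([(T,tb(173,143)),(S,sb(209,46))]))
print("scoop,tin,tub",ray(T,(383,218),.01),ray(T,(302,300),.065),ray(T,(278,180),.095))
E
```

```text
plate [ 0.51701417 -0.26535004  0.012     ] side [ 0.51443908 -0.25680249  0.012     ]
hooks [ 0.55685525 -0.275081    0.027     ] [ 0.47539405 -0.25592312  0.027     ] [ 0.51612465 -0.26550206  0.027     ] -0.2309806444837975 0.08368363875855503
handle [ 0.51556326 -0.26589885  0.08      ] -0.05987088944418634 0.05220505173617818 side [ 0.51965303 -0.26192488  0.08      ] [ 0.51814849 -0.26484358  0.07915848]
cap top [ 0.51549045 -0.26489186  0.044     ]
seal [0.48460934 0.16026386 0.121     ] [0.48599012 0.16219749 0.121     ] [0.48552667 0.16109738 0.12044502]
scoop,tin,tub [ 0.64450297 -0.22461344  0.01      ] [ 0.43534304 -0.01628982  0.065     ] [0.72620997 0.03869687 0.095     ]
```

```bash
python3 -m crank '[[[0,2.96,-1.74,0,0,0,0],[0,2.96,-1.74,0,0,0,0],[0,2.96,-1.74,0,0,0,0],[0,2.96,-1.74,0,0,0,0],[0,2.96,-1.74,0,0,0,0],[0,2.96,-1.74,0,0,0,0],[0,2.96,-1.74,0,0,0,0],[0,2.96,-1.74,0,0,0,0]]]'; python3 -m crank '[[[0,2.96,-1.74,0,0,0,0],[0,2.96,-1.74,0,0,0,0],[0,2.96,-1.74,0,0,0,0],[0,2.96,-1.74,0,0,0,0],[0,2.96,-1.74,0,0,0,0],[0,2.96,-1.74,0,0,0,0],[0,0,0,2,0,0,0.12],[0,0,0,2,0,0,0.12]]]'; python3 -m crank '[[[0,0,0,2,0,0,0.12],[0,0,0,0,0,0,0],[0,0,0,0,0,0,0]]]'
cat >> h.py <<'E'
def go(P,yaw,show=True):
    o=bot.get_obs();R=Ro.from_rotvec(o["tool_rot"]);M=R.as_matrix()
    G=Ro.from_euler('z',yaw)*Ro.from_matrix(np.diag([1.,-1,-1]))
    print("pos",o["position"].round(4) if hasattr(o["position"],"round") else o["position"],"yaw",round(np.arctan2(M[1,0],M[0,0]),3),"shift cm",(M.T@(np.array(P)-o["position"])*100).round(2),"turn",(R.inv()*G).as_rotvec().round(3),"F",np.round(o["wrist_force"],1),"open",o["opening"],"t",o["t"],"j7",o["joints"][6])
E
python3 - <<'E'
from h import *
go([.516,-.2655,.11],-.06)
c=cap("top","pics/top1.png");s=cap("side","pics/side1.png")
f=lambda i,x,y,w,h,k:cv2.resize(i[y:y+h,x:x+w,::-1],None,fx=k,fy=k,interpolation=cv2.INTER_CUBIC)
cv2.imwrite('pics/c1.png',np.hstack([f(c["image"],361,218,80,100,5),f(s["image"],350,150,100,125,4)]))
E
```

```text
t: 0.77
position: [0.3777, -0.4164, 0.2275]
tool_rot: [-3.106, -0.469, 0.001]
wrist_force: [0.2, -0.1, -0.0]
opening: 0.043
grasp_force: 0.0
t: 1.43
position: [0.5188, -0.2628, 0.188]
tool_rot: [-3.14, -0.095, -0.006]
wrist_force: [-0.5, -0.7, -0.9]
opening: 0.0424
grasp_force: 0.0
t: 1.68
position: [0.5152, -0.2653, 0.1668]
tool_rot: [-3.139, 0.089, 0.005]
wrist_force: [0.6, -0.5, 0.5]
opening: 0.0427
grasp_force: 0.0
pos [ 0.5152 -0.2653  0.1668] yaw -0.057 shift cm [0.1  0.02 5.68] turn [-0.001  0.003  0.003] F [ 0.6 -0.5  0.5] open 0.042694798261946526 t 1.6833 j7 -1.1628069380890913
```

View pics/c1.png

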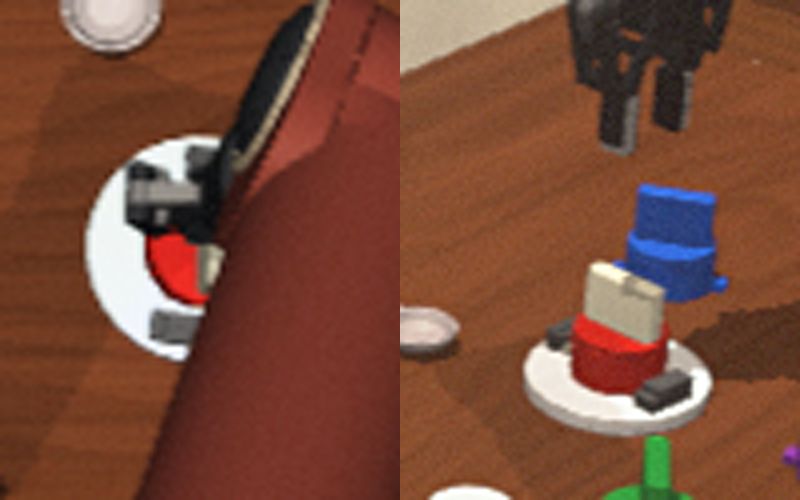

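The side view shows the open fingers at (620,110) squarely above the white handle at (625,300), aligned with it. I'll go down over it.

```bash
python3 -m crank '[[[0,0.1,0,2,0,0,0],[0,0,0,2,0,0,0],[0,0,0,2,0,0,0],[0,0,0,1,0,0,0],[0,0,0,1,0,0,0],[0,0,0,0,0,0,0]]]'; python3 -m crank '[[[0,0,0,0.8,0,0,0],[0,0,0,0.8,0,0,0],[0,0,0,0,0,0,0],[0,0,0,0,0,0,0]]]'
python3 - <<'E'
from h import *
go([.516,-.2655,.07],-.06)
s=cap("side","pics/side2.png");c=s
cv2.imwrite('pics/c2.png',cv2.resize(s["image"][180:280,350:480,::-1],None,fx=6,fy=6,interpolation=cv2.INTER_CUBIC))
E
```

```text
t: 2.28
position: [0.5164, -0.2658, 0.0869]
tool_rot: [-3.139, 0.094, 0.002]
wrist_force: [0.0, -0.2, -0.5]
opening: 0.0427
grasp_force: 0.0
t: 2.62
position: [0.5169, -0.2658, 0.0717]
tool_rot: [-3.14, 0.094, 0.0]
wrist_force: [-0.5, 1.0, 0.5]
opening: 0.0426
grasp_force: 0.0
pos [ 0.5169 -0.2658  0.0717] yaw -0.06 shift cm [-0.09 -0.02  0.17] turn [-0.  0. -0.] F [-0.5  1.   0.5] open 0.04261046766422486 t 2.6167 j7 -1.1614224117978589
```

View pics/c2.png

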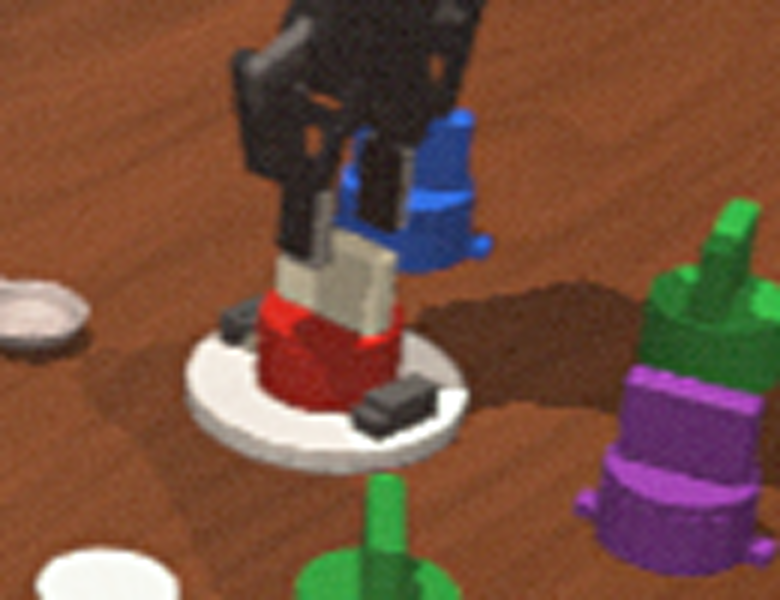

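The near finger at (315,230) is in front of the handle and the far one at (385,190) is behind it, so they straddle it. Next I'll close.

```bash
python3 -m crank '[[[1,0,0,0,0,0,0],[1,0,0,0,0,0,0],[1,0,0,0,0,0,0],[1,0,0,0,0,0,0],[1,0,0,0,0,0,0],[1,0,0,0,0,0,0]]]'
```

```text
t: 3.17
position: [0.5173, -0.2665, 0.0724]
tool_rot: [3.139, -0.095, 0.002]
wrist_force: [-0.5, 0.1, 3.0]
opening: 0.0116
grasp_force: 58.8
```

```bash
python3 -m crank '[[[1,0,0,0,0,0,-0.08],[1,0,0,0,0,0,-0.08],[1,0,0,0,0,0,-0.08],[1,0,0,0,0,0,-0.08],[1,0,0,0,0,0,0]]]'
```

```text
t: 3.58
position: [0.5176, -0.2658, 0.0722]
tool_rot: [-3.115, -0.409, -0.003]
wrist_force: [-0.4, -0.5, 2.0]
opening: 0.0113
grasp_force: 58.7
```

```bash
python3 -m crank '[[[1,0,0,0,0,0,-0.1],[1,0,0,0,0,0,-0.1],[1,0,0,0,0,0,-0.1],[1,0,0,0,0,0,-0.1],[1,0,0,0,0,0,-0.1],[1,0,0,0,0,0,-0.1],[1,0,0,0,0,0,-0.1],[1,0,0,0,0,0,-0.1]]]';python3 -m crank '[[[1,0,0,0,0,0,-0.02],[1,0,0,0,0,0,0],[1,0,0,0,0,0,0]]]'
python3 - <<'E'
from h import *
go([.516,-.2655,.07],1.06);print(bot.get_obs()["ft_torque"])
s=cap("side","pics/side3.png")
cv2.imwrite('pics/c3.png',cv2.resize(s["image"][180:280,350:480,::-1],None,fx=6,fy=6,interpolation=cv2.INTER_CUBIC))
E
```

```text
t: 4.25
position: [0.5174, -0.2668, 0.0723]
tool_rot: [2.708, 1.589, 0.001]
wrist_force: [1.1, -1.6, 3.0]
opening: 0.0117
grasp_force: 58.8
t: 4.5
position: [0.5174, -0.2667, 0.0723]
tool_rot: [2.696, 1.61, 0.001]
wrist_force: [0.4, -2.2, 4.0]
opening: 0.0114
grasp_force: 59.0
pos [ 0.5174 -0.2667  0.0723] yaw 1.077 shift cm [ 0.04 -0.19  0.23] turn [0.002 0.    0.017] F [ 0.4 -2.2  4. ] open 0.011410906224759524 t 4.5 j7 -0.3301241866255302
[-0.42429442 -0.08660843 -0.1304263 ]
```

View pics/c3.png

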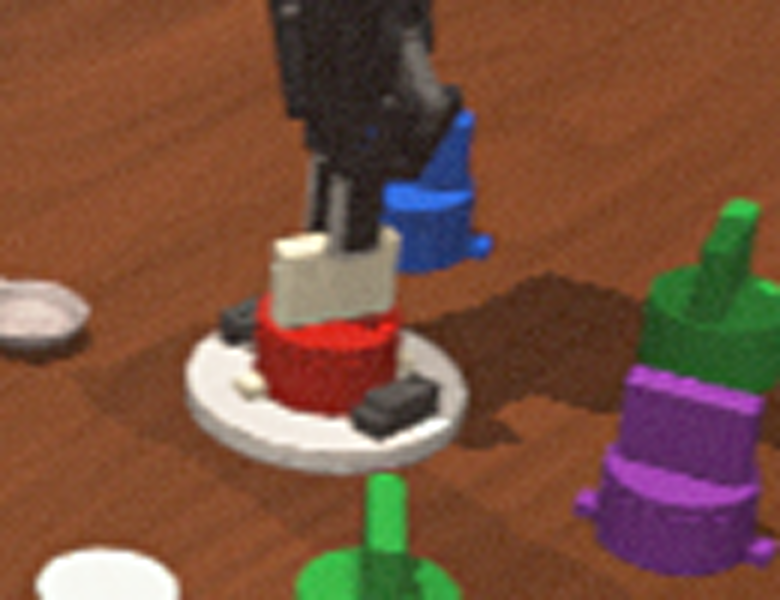

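Run:
```python
from h import *
S=dict(np.load('pics/side3.png.npz'));o=bot.get_obs();M=Ro.from_rotvec(o["tool_rot"]).as_matrix();p=np.array(o["position"])
q=lambda X:((proj(S,X)-[350,180]+.5)*6).round()
for l in([.011,.007,.022],[-.011,.007,.022],[.011,-.007,.022],[-.011,-.007,.022],[0,0,0],[0,0,-.01]):print(l,q(p+M@np.array(l)))
for x,y in((26,7),(-26,7),(26,-7),(-26,-7)):
    d=M[:,0]*x/1e3+M[:,1]*y/1e3; print('handle',x,y,q([.516+d[0],-.2655+d[1],.08]),q([.516+d[0],-.2655+d[1],.044]))
```

```text
[0.011, 0.007, 0.022] [311. 294.]
[-0.011, 0.007, 0.022] [359. 286.]
[0.011, -0.007, 0.022] [326. 310.]
[-0.011, -0.007, 0.022] [374. 302.]
[0, 0, 0] [347. 251.]
[0, 0, -0.01] [349. 229.]
handle 26 7 [285. 238.] [278. 315.]
handle -26 7 [399. 220.] [391. 296.]
handle 26 -7 [300. 253.] [293. 331.]
handle -26 -7 [415. 235.] [407. 312.]
```

Both ears, at (250,385) and (405,360), stand clear of the hooks. The fingers seem to overlap the handle less than predicted, so I'll look closer before lifting.

Run:
```python
import cv2
i=cv2.imread('pics/side3.png')[195:250,380:436]
j=cv2.imread('pics/side2.png')[195:250,380:436]
import numpy as np
cv2.imwrite('pics/c4.png',np.hstack([cv2.resize(k,(390,385),interpolation=cv2.INTER_NEAREST) for k in(j,i)]))
```

```text
(no output)
```

View pics/c4.png

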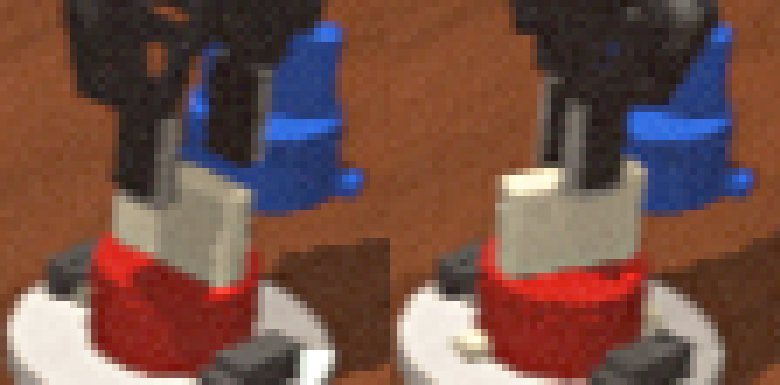

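The fingertip in the picture, at (595,190), reaches only about 5 mm below the handle's top edge, which is a shallow grip. I'll open slightly and feel my way lower.

```bash
python3 -m crank '[[[0.5,0,0,0,0,0,0],[0.5,0,0,0,0,0,0],[0.5,0,0,0,0,0,0],[0.5,0,0,0.15,0,0,0],[0.5,0,0,0.15,0,0,0],[0.5,0,0,0.1,0,0,0],[0.5,0,0,0,0,0,0]]]'; python3 -m crank '[[[0.5,0,0,0.2,0,0,0],[0.5,0,0,0.2,0,0,0],[0.5,0,0,0,0,0,0]]]'
```

```text
t: 5.13
position: [0.5166, -0.2656, 0.0673]
tool_rot: [-2.694, -1.615, 0.001]
wrist_force: [0.0, -0.7, 0.6]
opening: 0.0211
grasp_force: 0.0
t: 5.38
position: [0.5166, -0.2658, 0.0634]
tool_rot: [-2.694, -1.614, 0.001]
wrist_force: [0.4, 0.2, -0.7]
opening: 0.0211
grasp_force: 0.0
```

```bash
python3 -m crank '[[[0.5,0,0,0.15,0,0,0],[0.5,0,0,0.15,0,0,0],[0.5,0,0,0,0,0,0]]]'; python3 -m crank '[[[0.5,0,0,0.15,0,0,0],[0.5,0,0,0.15,0,0,0],[0.5,0,0,0,0,0,0]]]'
```

```text
t: 5.63
position: [0.5167, -0.2659, 0.0605]
tool_rot: [-2.694, -1.615, 0.0]
wrist_force: [0.8, 0.2, -0.8]
opening: 0.0211
grasp_force: 0.0
t: 5.88
position: [0.5167, -0.2658, 0.0575]
tool_rot: [-2.694, -1.615, 0.0]
wrist_force: [-0.4, 1.5, 0.1]
opening: 0.0212
grasp_force: 0.0
```

```bash
python3 -m crank '[[[1,0,0,0,0,0,0],[1,0,0,0,0,0,0],[1,0,0,0,0,0,0],[1,0,0,0,0,0,0],[1,0,0,0,0,0,0]]]'
python3 - <<'E'
from h import *
go([.516,-.2655,.07],1.06)
s=cap("side","pics/side5.png")
cv2.imwrite('pics/c5.png',cv2.resize(s["image"][180:280,350:480,::-1],None,fx=6,fy=6,interpolation=cv2.INTER_CUBIC))
E
```

```text
t: 6.3
position: [0.5172, -0.2662, 0.0579]
tool_rot: [2.694, 1.614, 0.001]
wrist_force: [0.7, -1.5, -2.4]
opening: 0.0126
grasp_force: 61.4
pos [ 0.5172 -0.2662  0.0579] yaw 1.08 shift cm [ 0.01 -0.14 -1.21] turn [0.001 0.    0.02 ] F [ 0.7 -1.5 -2.4] open 0.012609649923560605 t 6.3 j7 -0.3356174265901692
```

View pics/c5.png

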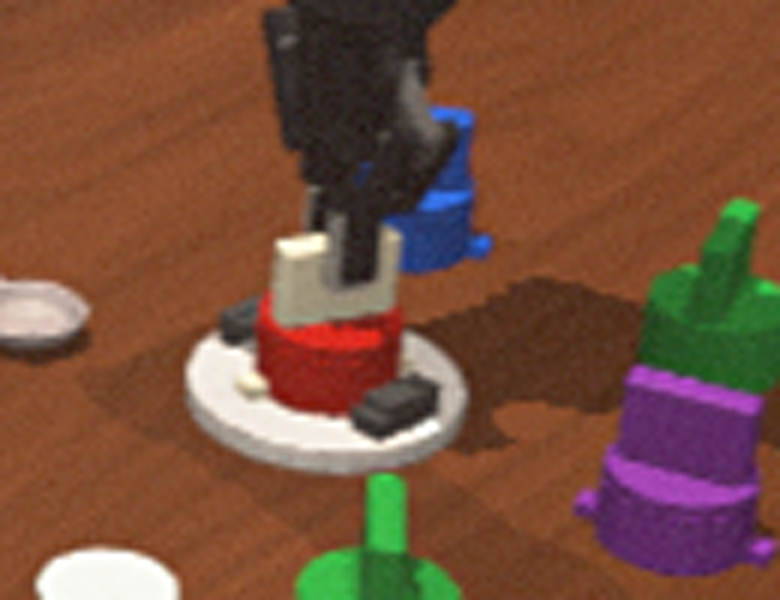

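The grip is now well down the handle, with the fingertip at (355,285). I'll lift.

```bash
python3 -m crank '[[[1,0,0,-0.5,0,0,0],[1,0,0,-0.5,0,0,0],[1,0,0,-0.5,0,0,0],[1,0,0,-0.5,0,0,0],[1,0,0,-0.5,0,0,0],[1,0,0,0,0,0,0]]]'; python3 -m crank '[[[1,0,0,-1.5,0,0,0],[1,0,0,-2,0,0,0],[1,0,0,-2,0,0,0],[1,0,0,-2,0,0,0],[1,0,0,-2,0,0,0],[1,0,0,-2,0,0,0],[1,0,0,0,0,0,0],[1,0,0,0,0,0,0]]]';python3 - <<'E'
from h import *
go([.4852,.161,.195],1.08)
E
```

```text
t: 6.85
position: [0.5175, -0.2658, 0.0842]
tool_rot: [2.693, 1.615, 0.002]
wrist_force: [0.2, 0.1, -0.5]
opening: 0.0126
grasp_force: 61.5
t: 7.52
position: [0.5172, -0.2659, 0.1986]
tool_rot: [2.693, 1.614, 0.002]
wrist_force: [0.3, 0.9, -2.2]
opening: 0.0123
grasp_force: 61.5
pos [ 0.5172 -0.2659  0.1986] yaw 1.08 shift cm [ 36.14 -22.95   0.32] turn [ 0.002 -0.    -0.   ] F [ 0.3  0.9 -2.2] open 0.012345542556452446 t 7.5167 j7 -0.26176013096046885
```

```bash
python3 -m crank '[[[1,2,-1.27,0,0,0,0],[1,2.5,-1.59,0,0,0,0],[1,2.5,-1.59,0,0,0,0],[1,2.5,-1.59,0,0,0,0],[1,2.5,-1.59,0,0,0,0],[1,2.5,-1.59,0,0,0,0],[1,2.5,-1.59,0,0,0,0],[1,2.5,-1.59,0,0,0,0]]]'; python3 -m crank '[[[1,2.5,-1.59,0,0,0,0],[1,2.5,-1.59,0,0,0,0],[1,2.5,-1.59,0,0,0,0],[1,2.5,-1.59,0,0,0,0],[1,2.5,-1.59,0,0,0,0],[1,2.2,-1.39,0,0,0,0],[1,2,-1.2,0,0,0,0],[1,2,-1.2,0,0,0,0]]]';python3 -m crank '[[[1,0,0,0,0,0,0],[1,0,0,0,0,0,0]]]';python3 - <<'E'
from h import *
go([.4852,.161,.195],1.08)
c=cap("top","pics/top6.png");s=cap("side","pics/side6.png")
f=lambda i,x,y,w,h,k:cv2.resize(i[y:y+h,x:x+w,::-1],None,fx=k,fy=k,interpolation=cv2.INTER_CUBIC)
cv2.imwrite('pics/c6.png',np.hstack([f(c["image"],190,230,80,110,5),f(s["image"],242,225,100,138,4)[:550]]))
E
```

```text
t: 8.18
position: [0.4979, -0.0342, 0.1962]
tool_rot: [-2.693, -1.614, 0.005]
wrist_force: [0.2, 1.2, -1.0]
opening: 0.0128
grasp_force: 61.3
t: 8.85
position: [0.4826, 0.1857, 0.1961]
tool_rot: [-2.693, -1.616, 0.006]
wrist_force: [0.1, 0.3, -1.6]
opening: 0.0123
grasp_force: 61.3
t: 9.02
position: [0.4826, 0.1861, 0.1964]
tool_rot: [-2.69, -1.62, 0.005]
wrist_force: [0.6, -1.3, -1.4]
opening: 0.0126
grasp_force: 61.4
pos [0.4826 0.1861 0.1964] yaw 1.084 shift cm [-2.09  1.4   0.14] turn [-0.003  0.002  0.004] F [ 0.6 -1.3 -1.4] open 0.012599604350269347 t 9.0167 j7 -1.1270993853977294
```

View pics/c6.png

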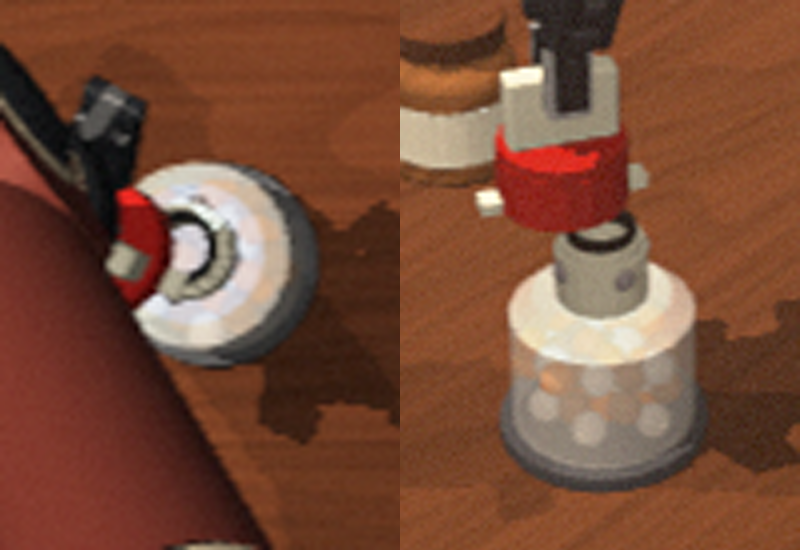

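The top tile shows the cap left of the neck. In the side tile the cap axis is at x≈562 and the neck axis at x≈601. This matches the 25 mm overshoot in the reading, so I'll correct it and compare the cap axis with the neck in pixels by code.

```bash
python3 -m crank '[[[1,-1,0.7,0,0,0,0],[1,-1,0.7,0,0,0,0],[1,0,0,0,0,0,0],[1,0,0,0,0,0,0]]]';python3 - <<'E'
from h import *
go([.4855,.1603,.1649],1.084)
s=cap("side","pics/side7.png")
def red(im):
    im=im.astype(int);m=((im[...,0]>100)&(im[...,1]<50)&(im[...,2]<50)).astype(np.uint8)
    n,l,st,ce=cv2.connectedComponentsWithStats(m[200:330,230:350]);k=1+st[1:,4].argmax();ys,xs=np.where(l==k);ys+=200;xs+=230
    for y in range(ys.min(),ys.max()+1):
        r=xs[ys==y];print(y,r.min(),r.max(),end=' | ')
    print()
red(s["image"])
p=bot.get_obs()["position"];zu=p[2]-.0459
S=s
# predicted silhouette of the cap side if its axis is at TCP
for dx,dy in((0,0),(-.001,.0006)):
  th=np.linspace(0,6.283,400)
  for z in(zu,zu+.032):
    q=np.array([proj(S,[p[0]+dx+.03*np.cos(t),p[1]+dy+.03*np.sin(t),z]) for t in th]);print(z.round(4),q.min(0).round(2),q.max(0).round(2))
for j in([.4855,.161],[.4846,.1603]):
  q=np.array([proj(S,[j[0]+.017*np.cos(t),j[1]+.017*np.sin(t),.121]) for t in th]);print("seal pred",q.min(0).round(2),q.max(0).round(2))
  q=np.array([proj(S,[j[0]+.022*np.cos(t),j[1]+.022*np.sin(t),.095]) for t in th]);print("neck pred",q.min(0).round(2),q.max(0).round(2))
im=cv2.cvtColor(cv2.imread('pics/side0.png'),cv2.COLOR_BGR2GRAY);print(im[300,272:312].tolist(),im[285,275:310].tolist(),im[270:300,292].tolist())
E
```

```text
t: 9.45
position: [0.4875, 0.1579, 0.1977]
tool_rot: [2.698, 1.608, -0.001]
wrist_force: [0.0, 0.5, -1.8]
opening: 0.0125
grasp_force: 61.4
pos [0.4875 0.1579 0.1977] yaw 1.075 shift cm [ 0.12 -0.3   3.28] turn [ 0.     0.001 -0.009] F [ 0.   0.5 -1.8] open 0.012487358405048433 t 9.45 j7 -1.0803959156371632
251 305 306 | 252 275 306 | 253 274 306 | 254 274 306 | 255 274 306 | 256 274 305 | 257 275 304 | 258 274 306 | 259 274 305 | 260 274 305 | 261 275 304 | 262 274 304 | 263 275 305 | 264 275 303 | 265 276 304 | 266 277 304 | 267 277 304 | 268 278 303 | 269 277 304 | 270 277 304 | 271 278 303 | 272 279 302 | 273 280 300 | 274 284 297 | 275 289 294 | 
0.152 [276.01 257.85] [308.17 275.19]
0.184 [275.5  243.44] [308.14 260.3 ]
0.152 [276.15 258.16] [308.33 275.53]
0.184 [275.63 243.74] [308.31 260.64]
seal pred [283.38 275.86] [301.37 285.96]
neck pred [281.07 285.57] [304.08 298.89]
seal pred [283.98 275.89] [301.97 286.  ]
neck pred [281.66 285.6 ] [304.67 298.92]
[209, 208, 206, 212, 219, 214, 217, 218, 217, 200, 166, 159, 170, 171, 163, 171, 168, 169, 167, 164, 158, 159, 159, 158, 147, 135, 136, 133, 129, 123, 143, 185, 216, 217, 216, 211, 220, 204, 187, 179] [86, 89, 85, 78, 98, 185, 226, 243, 229, 120, 42, 27, 41, 60, 63, 70, 75, 78, 75, 71, 56, 47, 26, 37, 89, 156, 173, 167, 175, 145, 92, 94, 89, 88, 89] [91, 92, 94, 88, 90, 97, 65, 43, 28, 50, 112, 149, 145, 150, 155, 78, 35, 49, 150, 190, 154, 154, 232, 163, 155, 158, 161, 153, 157, 160]
```

```bash
python3 -m crank '[[[1,-0.29,-0.34,0,0,0,0],[1,0,0,0.7,0,0,0.009],[1,0,0,0.7,0,0,0],[1,0,0,0.7,0,0,0],[1,0,0,0,0,0,0],[1,0,0,0,0,0,0]]]';python3 - <<'E'
from h import *
go([.4831,.157,.1649],1.084)
s=cap("side","pics/side8.png");im=s["image"].astype(int);c=cap("top","pics/top8.png")
m=((im[...,0]>100)&(im[...,1]<50)&(im[...,2]<50)).astype(np.uint8)
n,l,st,ce=cv2.connectedComponentsWithStats(m[200:330,230:350]);k=1+st[1:,4].argmax();ys,xs=np.where(l==k);ys+=200;xs+=230
print([(int(y),int(xs[ys==y].min()),int(xs[ys==y].max())) for y in range(ys.min(),ys.max()+1)])
a=im[300].mean(1).astype(int)[272:312].tolist();print(a)
f=lambda i,x,y,w,h,k:cv2.resize(i[y:y+h,x:x+w,::-1],None,fx=k,fy=k,interpolation=cv2.INTER_CUBIC)
cv2.imwrite('pics/c8.png',np.hstack([f(c["image"],190,230,80,110,5),f(s["image"],258,235,66,91,6)[:550,:396]]))
E
```

```text
t: 10.0
position: [0.4822, 0.1596, 0.176]
tool_rot: [-2.701, -1.603, 0.003]
wrist_force: [0.5, 0.3, -1.2]
opening: 0.0125
grasp_force: 61.4
pos [0.4822 0.1596 0.176 ] yaw 1.071 shift cm [-0.18  0.21  1.11] turn [-0.001  0.001 -0.013] F [ 0.5  0.3 -1.2] open 0.012482396554450029 t 10.0 j7 -1.105125294087243
[(261, 307, 307), (262, 307, 307), (263, 306, 307), (264, 276, 307), (265, 276, 308), (266, 277, 308), (267, 277, 308), (268, 277, 308), (269, 277, 308), (270, 277, 307), (271, 277, 307), (272, 277, 305), (273, 277, 306), (274, 277, 307), (275, 277, 307), (276, 278, 307), (277, 278, 306), (278, 279, 306), (279, 279, 307), (280, 279, 307), (281, 279, 305), (282, 279, 305), (283, 280, 304), (284, 282, 301), (285, 285, 298), (286, 287, 295)]
[204, 205, 206, 213, 213, 215, 212, 216, 214, 186, 147, 154, 164, 167, 164, 165, 161, 151, 141, 140, 138, 137, 139, 134, 136, 131, 133, 130, 119, 116, 131, 184, 212, 212, 209, 212, 215, 202, 179, 182]Traceback (most recent call last):
  File "<stdin>", line 9, in <module>
    return _nx.concatenate(arrs, 1, dtype=dtype, casting=casting)
           ~~~~~~~~~~~~~~~^^^^^^^^^^^^^^^^^^^^^^^^^^^^^^^^^^^^^^^
ValueError: all the input array dimensions except for the concatenation axis must match exactly, but along dimension 0, the array at index 0 has size 550 and the array at index 1 has size 546
```

```bash
python3 -m crank '[[[1,0,0,0,0,0,0]]]'
python3 - <<'E'
from h import *
S=dict(np.load('pics/side8.png.npz'));th=np.linspace(0,6.283,400)
go([.4831,.157,.1649],1.084)
for ax in([.4855,.161],[.4846,.1603],[.484,.1631]):
  for z in(.130,.162):
    q=np.array([proj(S,[ax[0]+.03*np.cos(t),ax[1]+.03*np.sin(t),z]) for t in th]);print(ax,z,q.min(0).round(2),q.max(0).round(2))
c=cv2.imread('pics/top8.png')[:,:,::-1];s=cv2.imread('pics/side8.png')[:,:,::-1]
f=lambda i,x,y,w,h,k:cv2.resize(i[y:y+h,x:x+w,::-1],None,fx=k,fy=k,interpolation=cv2.INTER_CUBIC)
cv2.imwrite('pics/c8.png',np.hstack([f(c,190,230,80,110,5),f(s,258,235,66,92,6)[:550]]))
E
```

```text
t: 10.18
position: [0.4829, 0.1598, 0.177]
tool_rot: [-2.702, -1.603, -0.001]
wrist_force: [0.6, 0.5, -1.7]
opening: 0.0126
grasp_force: 61.4
pos [0.4829 0.1598 0.177 ] yaw 1.071 shift cm [-0.24  0.15  1.21] turn [ 0.    -0.001 -0.013] F [ 0.6  0.5 -1.7] open 0.012584838501887886 t 10.1833 j7 -1.105102654639606
[0.4855, 0.161] 0.13 [276.34 268.24] [308.23 285.95]
[0.4855, 0.161] 0.162 [275.83 254.09] [308.21 271.36]
[0.4846, 0.1603] 0.13 [276.94 268.27] [308.83 285.98]
[0.4846, 0.1603] 0.162 [276.44 254.12] [308.82 271.39]
[0.484, 0.1631] 0.13 [276.07 268.96] [308.03 286.74]
[0.484, 0.1631] 0.162 [275.56 254.79] [308.   272.13]
```

View pics/c8.png

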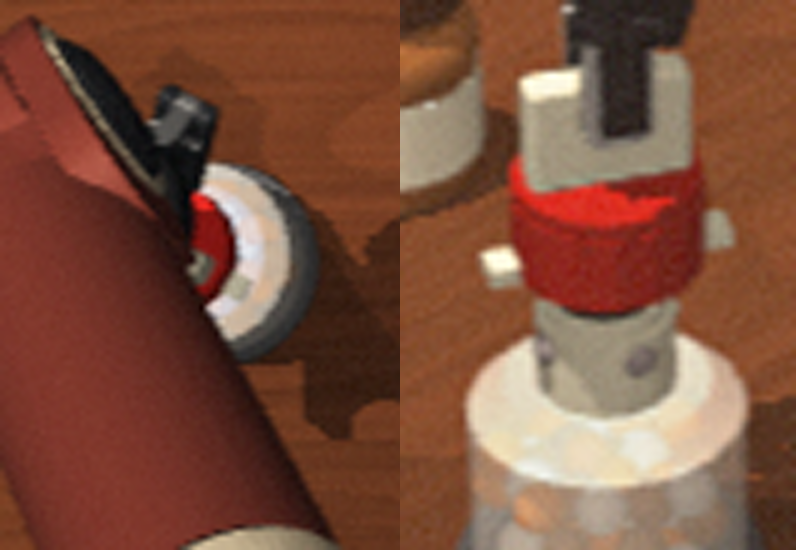

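The cap axis (x≈607) sits over the neck axis (x≈606) in the side tile, with the cap about 2 mm too near the camera. I'll correct that and start down.

```bash
python3 -m crank '[[[1,-0.07,0.19,0,0,0,0],[1,0,0,0.4,0,0,0],[1,0,0,0.4,0,0,0],[1,0,0,0.3,0,0,0],[1,0,0,0,0,0,0]]]';python3 -m crank '[[[1,0,0,0.3,0,0,0],[1,0,0,0.3,0,0,0],[1,0,0,0,0,0,0]]]'
```

```text
t: 10.6
position: [0.4834, 0.1578, 0.1649]
tool_rot: [-2.702, -1.603, 0.003]
wrist_force: [0.4, 0.2, -1.4]
opening: 0.0129
grasp_force: 61.4
t: 10.85
position: [0.4836, 0.1579, 0.1592]
tool_rot: [-2.702, -1.603, 0.002]
wrist_force: [0.2, -1.2, -1.4]
opening: 0.0124
grasp_force: 61.4
```

```bash
python3 -m crank '[[[1,0,0,0.3,0,0,0],[1,0,0,0.2,0,0,0],[1,0,0,0,0,0,0]]]';python3 -m crank '[[[1,0,0,0.2,0,0,0],[1,0,0,0,0,0,0]]]'
```

```text
t: 11.1
position: [0.4838, 0.158, 0.1544]
tool_rot: [-2.702, -1.603, 0.001]
wrist_force: [-0.1, -0.5, -1.3]
opening: 0.0124
grasp_force: 61.4
t: 11.27
position: [0.4839, 0.158, 0.1526]
tool_rot: [-2.702, -1.603, 0.001]
wrist_force: [-0.6, -0.5, -0.6]
opening: 0.0129
grasp_force: 61.4
```

No side load so far. Next I'll press through the catches.

```bash
for i in 1; do python3 -m crank '[[[1,0,0,0.2,0,0,0],[1,0,0,0,0,0,0]]]';python3 -m crank '[[[1,0,0,0.2,0,0,0],[1,0,0,0,0,0,0]]]';python3 -m crank '[[[1,0,0,0.2,0,0,0],[1,0,0,0,0,0,0]]]';python3 -m crank '[[[1,0,0,0.2,0,0,0],[1,0,0,0,0,0,0]]]'; done | grep -E "posi|wrist"
```

```text
position: [0.4847, 0.1584, 0.1512]
wrist_force: [1.2, -0.7, -0.0]
position: [0.4851, 0.1586, 0.1499]
wrist_force: [0.6, 0.5, 4.1]
position: [0.4851, 0.1584, 0.1477]
wrist_force: [0.7, 0.1, 2.0]
position: [0.4846, 0.1581, 0.1445]
wrist_force: [3.1, 0.8, -4.1]
```

```bash
(python3 -m crank '[[[1,0,0,0.2,0,0,0],[1,0,0,0,0,0,0]]]';python3 -m crank '[[[1,0,0,0.2,0,0,0],[1,0,0,0,0,0,0]]]';python3 -m crank '[[[1,0,0,0.2,0,0,0],[1,0,0,0,0,0,0]]]';python3 -m crank '[[[1,0,0,0.15,0,0,0],[1,0,0,0,0,0,0]]]') | grep -E "posi|wrist"
```

```text
position: [0.4843, 0.1579, 0.1416]
wrist_force: [4.4, 1.6, -10.4]
position: [0.4842, 0.1579, 0.1401]
wrist_force: [4.0, 1.1, -6.6]
position: [0.4842, 0.1579, 0.1391]
wrist_force: [0.8, 0.7, 1.3]
position: [0.4842, 0.158, 0.138]
wrist_force: [2.0, -1.2, 5.1]
```

```bash
(python3 -m crank '[[[1,0,0,0.15,0,0,0],[1,0,0,0,0,0,0]]]';python3 -m crank '[[[1,0,0,0.15,0,0,0],[1,0,0,0,0,0,0]]]';python3 -m crank '[[[1,0,0,0.15,0,0,0],[1,0,0,0,0,0,0]]]') | grep -E "posi|wrist"
```

```text
position: [0.4842, 0.158, 0.1367]
wrist_force: [1.1, -1.8, 8.0]
position: [0.4843, 0.158, 0.1362]
wrist_force: [-1.8, -2.6, 12.6]
position: [0.4843, 0.158, 0.136]
wrist_force: [-3.3, -2.9, 20.6]
```

```bash
python3 -m crank '[[[1,0,0,0.1,0,0,0],[1,0,0,0,0,0,0],[1,0,0,0,0,0,0],[1,0,0,0,0,0,0],[1,0,0,0,0,0,0],[1,0,0,0,0,0,0]]]'; python3 -m crank '[[[1,0,0,0,0,0,0],[1,0,0,0,0,0,0],[1,0,0,0,0,0,0],[1,0,0,0,0,0,0],[1,0,0,0,0,0,0],[1,0,0,0,0,0,0]]]'
python3 - <<'E'
from h import *
s=cap("side","pics/side9.png");im=s["image"].astype(int)
m=((im[...,0]>100)&(im[...,1]<50)&(im[...,2]<50)).astype(np.uint8)
n,l,st,ce=cv2.connectedComponentsWithStats(m[200:340,230:350]);k=1+st[1:,4].argmax();print(st[k]+[230,200,0,0,0])
th=np.linspace(0,6.283,400)
for z in(.091,.095):
    q=np.array([proj(s,[.485+.03*np.cos(t),.161+.03*np.sin(t),z]) for t in th]);print(z,q.max(0))
E
```

```text
t: 13.6
position: [0.4843, 0.158, 0.1359]
tool_rot: [2.7, 1.601, 0.003]
wrist_force: [-5.3, -4.7, 26.8]
opening: 0.0126
grasp_force: 65.3
t: 14.1
position: [0.4843, 0.158, 0.1359]
tool_rot: [2.7, 1.601, 0.002]
wrist_force: [-3.9, -3.8, 26.5]
opening: 0.0129
grasp_force: 65.3
[277 278  32  25 527]
0.091 [308.44838343 303.256506  ]
0.095 [308.44576302 301.52132183]
```

```bash
python3 -c "
from cell import bot
print(bot.hand_in())"
```

```text
the job is handed in; nothing more can be done
None
```

The red cap is out of its dock, snapped past the catches on the sweets jar and pressed to the firm stop; I handed in at about 14 s still gripping the handle and pressing with about 26 N, and the judge's verdict was not shown.

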